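# Clamp a heat sink in the assembly jig: touch, then one mark more

## Robot

A 6-joint arm with a two-finger parallel gripper is mounted at the origin on the work surface. World frame = base frame: x ahead of the robot, y to its left, z up, the work surface at z = 0. Lengths are in m, angles in rad, forces in N, time in s.
With the tool pointing down it reaches from about 0.3 to 0.875 m from the base axis. Payload 6.4 kg.
Tool frame: the origin (TCP) lies where the fingers leave the gripper's body, on its centre line; the fingertips stand 73 mm ahead of it and the grasp point (between the pads) lies 54 mm ahead of it (ctrl.pinch_z is the distance from the TCP to the grasp point, in m); z points along the fingers, y is the direction in which the jaws open and shut (so a half turn about z gives the same grasp; the last joint's range is limited). The gripper opens to 85 mm and grips with 20 to 120 N. Pads are 22 mm wide; open, the fingers measure 114 mm over their backs; the gripper's body (76 mm by 85 mm) begins 54 mm behind the grasp point. The pads swing forward as they close: fully open they stand 13 mm farther back than shut.
Start: joints at [1.113, 0.181, 1.607, -0, 1.354, -0.206], TCP at [0.143, 0.557, 0.304] pointing down, gripper open.
Joint ranges: [-2.99, 2.99], [-0.89, 2.07], [0.3, 2.58], [-1.14, 4.28], [0, 2.63], [-3.12, 3.12]. Speed limits (rad/s): [2.57, 2.57, 3.01, 3.14, 3.14, 3.14].

## Interface

Orientations are given as a unit quaternion [w, x, y, z].
In Python, from bench import ctrl, camera, camera_model gives the robot as it stands.
- The arm moves only by the tool arm_command, never from a script. Its argument "series" is a list of rows, each a list of 7 numbers: the shift along the tool's x, y, z in m, then the turn, a rotation vector about the tool's x, y, z in degrees, then the finger opening in m, from 0 to 0.0854. In form: [[tx, ty, tz, rx, ry, rz, gripper], ...]. A call has exactly 5 rows; each row is the pose to reach, as a shift and turn from the pose commanded when the call began, along the tool's axes at that moment; what a row does not reach only later rows make up. A row lasts 1/10 s, in which the tool goes at most 50 mm and 8.59 degrees, less where a joint would pass 70% of its speed; a pose out of reach is approached as far as the arm can. A call with a gripper value outside its range is refused whole. The fingers move at their own pace and stop on an object; the grip force is fixed at half the most. Time passes only in rows, so rows that repeat a pose let the fingers close, or fill a call up. It gives the time, the measured TCP pose, the force and the opening at its end, in the units of the state.
- ctrl.get_obs(): the state, without advancing time (a new reading comes with each control period).
- camera(name): name is "scene" or "top" or "wrist"; returns (picture, depth): 480x640x3 uint8, red, green, blue; 480x640 float32, m along the optical axis (not along the pixel's ray), 0 where there is no reading.
- camera_model(name): a dict with "K" (3x3 intrinsics, pixels), "distortion" ([k1, k2, p1, p2, k3] as OpenCV has them; the pictures are not rectified), "position" and "attitude" of the camera in the world. Camera axes: x right, y down, z forward; pixel columns grow to the right and rows downward; lengths in m; the calibration is good to about 2 mm. A picture is of the moment at which its call begins: read the wrist's pose just before it. camera_model takes no time and is no camera call; for the wrist camera it gives the pose at the moment of the call.
- ctrl.hand_in(): hands the job in, once; it reports no verdict.
The state is a dict: "time_s": time; "q": joint angles; "dq": joint speeds; "joint_efforts": joint torques, N m; "eef_pos": TCP position; "eef_rot": TCP orientation; "wrist_force": force on the tool from outside, world axes, zero at the start; "torque": the same for the moment, N m; "opening": opening from 0.0 (shut) to 1.0 (fully open).
Only numpy, scipy, OpenCV 4.12 (cv2) and the standard library are available. Lean on these libraries where they do the work, as an engineer would, in place of code of your own. Each camera call takes 0.05 s, during which the arm holds its last target. There are 200 camera calls.

## Task

Stand the larger black heat sink, fins up, squarely in the middle of the jig's bed with one end against the fence. Turn the handwheel clockwise until you feel the spring pad just meet the heat sink, then go one long scale mark (30 degrees) further, reading the pointer on the wheel's far rim, and let go. Don't force it or clamp it tighter than that, and leave the other things on the bench alone.

Things in the scene. Friction and masses are not known exactly. Their poses are not given: they have to be found in the camera images.
- heatsink: The larger black finned aluminium heat sink, to be clamped: 50 mm wide (its x), 80 long (its y, along the fins), 34 high, 0.14 to 0.25 kg. Lies loose on the bench, fins up, to the left or right of the jig. Origin: centre of its underside, z up. Take it across the 50 mm width (outer fins are full length and height). Its ends are alike: either may go to the fence.
- jig: Clamping jig bolted to the bench: grey base 130 mm (x) x 370 (y) x 14. On it, along y: fence at the -y end; flat steel bed 60 mm wide, top 32 mm above the bench; jaw with spring pad that slides along the bed to the fence; gear head with handwheel at the +y end. Origin: centre of the base's underside, z up; x roughly away from the robot. Fence face at y -150 mm, wheel axis at y +115, both at x 0.
- fence: Steel fence block of the jig, 60 mm wide (x), 20 mm thick (y), its top 62 mm above the bench. Origin: centre of its underside, 14 mm above the bench; its face that the heat sink bears on is 10 mm from the origin towards +y. Axes as the jig's.
- bed (a point): Point on the top of the bed (32 mm above the bench), on its centre line, 40 mm in front of the fence face: where the middle of the heat sink's underside belongs. Axes as the jig's: the heat sink's length lies along y.
- jaw: Sliding steel jaw, 60 x 28 x 46 mm, on the bed. Origin: middle of its front (-y) face, at the bed's top. Its pad (40 wide, 22 high) stands out in front on a spring (preload 8 N, 0.9 N/mm, travel 22 mm) and an adjusting screw: pad face 26 to 58 mm before the origin, setting unknown, so where it meets the heat sink must be felt. At the start it is 20 to 64 mm short of a seated heat sink.
- wheel_axis (a point): Centre of the handwheel, on its upright axis, at the height of the rim (112 mm above the bench). The wheel's rim is 124 mm across with three spokes.
- wheel_handle (a point): Middle of the upright grip on the handwheel: black, round, 19 mm across, standing from 120 to 166 mm above the bench, 55 mm from the wheel axis. This point is 145 mm above the bench. The grip spins freely on its pin, so it can be pinched from above and carried round without turning the hand.
- pointer (a point): Tip of the metal pointer on the wheel's rim, 76.5 mm from the axis, diametrically opposite the grip, bent down over the edge of the fixed dark drum (140 mm across) below the wheel. The drum's edge has white marks on the side away from the robot: short every 10 degrees, long every 30. The pointer comes round to that far side as the jaw closes.
- handwheel (a joint): Handwheel angle, rad, growing clockwise seen from above, which closes the jaw 20 mm per rad. Starts between -0.25 and 0.25; range -0.8 to 4.0. Steady drag 0.55 N m (10 N at the grip), which also holds the wheel where it is left, clamped or not. The pad meeting a seated heat sink (1.0 to 3.2 rad from the start) is a step of about 3 N at the grip, then 6.5 N more per rad.
- small_heatsink: bystander: a smaller black finned heat sink, 36 x 46 x 22 mm; not the one to clamp; leave alone. Origin: centre of its underside.
- tape_roll: bystander: roll of black tape, 90 mm across, 24 mm high, lying flat. Origin: centre of its underside.
- display_module: bystander: small display on a green circuit board, 75 x 62 x 11 mm. Origin: centre of its underside.
- dev_board: bystander: blue development board with headers, 85 x 58 x 16 mm. Origin: centre of its underside.
- screwdriver: bystander: screwdriver, 170 mm long, lying on the bench.
- multimeter: bystander: black hand multimeter, 150 x 75 x 40 mm, lying on its back. Origin: centre of its underside.
Not all that is in view belongs to the job. What is shaped like the heatsink but pink or purple is not meant.

How it is judged:
By the outcome, as a careful person would: the job done as asked, in the order asked, and still so for the second after the job is handed in, with the robot touching nothing.
It also fails if it takes over 67 s, if anything falls off the work surface, if the arm or the gripper's body presses on something with over 40 N, if the wrist force passes 120 N, or if a joint passes its speed limit or range.

## Working session

There is one attempt and no reset: what is moved stays moved. The work goes in short steps, Python scripts to look and compute and a tool call to move; the robot and the scene stay as the last step left them, time stands still between calls to the robot, and variables do not carry over. Pictures are saved under pics/ and viewed, about 8 in all and at most 12, crops included, and the job is handed in when it is done.

Besides the shell and the picture viewer there is one more tool, called after "Request:" as name(argument=value, ...), one argument or row to a line, values as JSON. arm_command: Moves the arm, as the interface text tells. Its arguments: {"type":"object","properties":{"series":{"type":"array","items":{"type":"array","items":{"type":"number"}}}},"required":["series"]}

```bash
mkdir -p pics; ls; cat > h.py <<'E'
import numpy as np, cv2
from scipy.spatial.transform import Rotation as R
from bench import ctrl, camera, camera_model
def rot(a):
    a=np.array(a,float)
    return a if a.shape==(3,3) else R.from_quat(a[[1,2,3,0]]).as_matrix()
def ray(m,px):
    u=cv2.undistortPoints(np.array(px,float).reshape(-1,1,2),np.array(m["K"]),np.array(m["distortion"])).reshape(-1,2)
    return np.array(m["position"]),(rot(m["attitude"])@np.c_[u,np.ones(len(u))].T).T
def plane(m,px,z):
    o,d=ray(m,px); return o+d*((z-o[2])/d[:,2])[:,None]
def proj(m,P):
    A=rot(m["attitude"]); p=(np.array(P,float).reshape(-1,3)-np.array(m["position"]))@A
    return cv2.projectPoints(p,np.zeros(3),np.zeros(3),np.array(m["K"]),np.array(m["distortion"]))[0].reshape(-1,2)
def save(n,a): cv2.imwrite("pics/"+n+".png",cv2.cvtColor(a,cv2.COLOR_RGB2BGR))
E
python3 - <<'E'
from h import *
np.set_printoptions(precision=4,suppress=True)
print(ctrl.get_obs())
for n in("top","scene"):
    m=camera_model(n);p,d=camera(n);save(n+"0",p);np.savez("pics/"+n+"0",p=p,d=d);print(n,m)
E
```

```text
pics
{'time_s': 0.0, 'q': array([ 1.1127,  0.1816,  1.608 ,  0.    ,  1.3538, -0.2063]), 'dq': array([-0.0008,  0.001 ,  0.0004,  0.0005,  0.0007, -0.0005]), 'joint_efforts': array([  0.0014, -44.4864, -35.1344,  -0.0001,   0.009 ,  -0.    ]), 'eef_pos': array([0.143 , 0.5565, 0.303 ]), 'eef_rot': array([-0.0003,  0.1256,  0.9921, -0.0009]), 'wrist_force': array([ 0.283 , -1.0365, -0.1161]), 'torque': array([-0.0097, -0.051 , -0.0171]), 'opening': 1.0011088534171113}
top {'K': array([[548.0371,   0.    , 311.5721],
       [  0.    , 548.0371, 236.6823],
       [  0.    ,   0.    ,   1.    ]]), 'distortion': array([-0.0688,  0.    ,  0.    ,  0.    ,  0.    ]), 'position': array([ 0.3348, -0.0506,  1.284 ]), 'attitude': array([ 0.067 , -0.7022,  0.7053, -0.0701])}
scene {'K': array([[560.681 ,   0.    , 322.3818],
       [  0.    , 560.681 , 235.0455],
       [  0.    ,   0.    ,   1.    ]]), 'distortion': array([-0.1312,  0.    ,  0.    ,  0.    ,  0.    ]), 'position': array([0.9359, 0.5494, 1.0412]), 'attitude': array([-0.0926,  0.2521,  0.9145, -0.3025])}
```

View pics/top0.png

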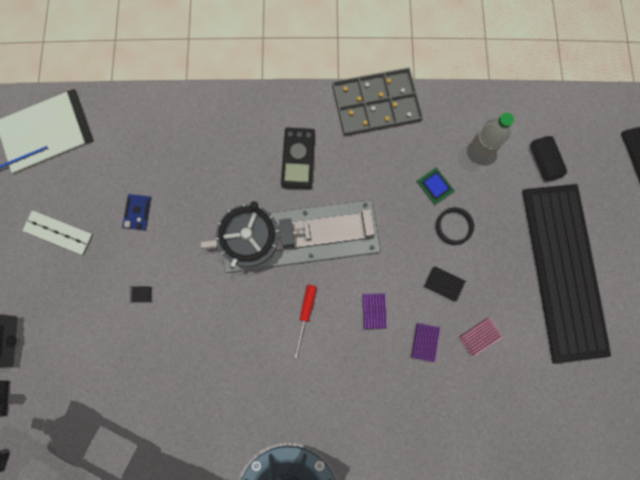

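View pics/scene0.png

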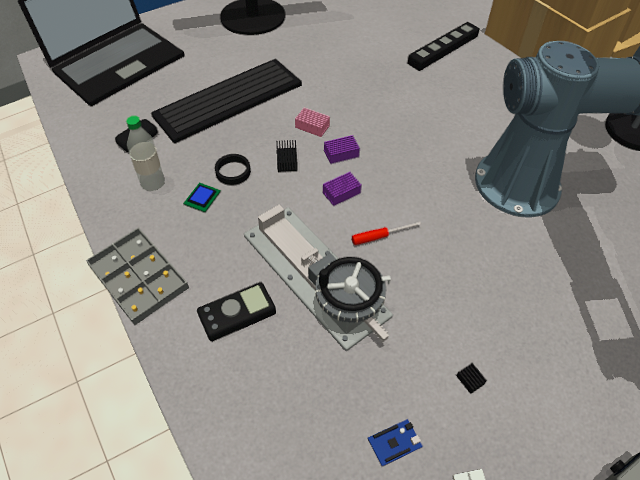

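The top view shows two black finned blocks. The one at (444,284) is about 36x25 px, which is roughly 80x50 mm, so it's the larger heat sink. The one at (141,294) is about 20x15 px, so it's the small bystander. The purple and pink ones at (374,311), (426,342) and (481,336) are decoys. The jig's fence is at (370,220), the wheel at (247,234), and the grip at about (254,206) on the far side. Next I'll measure these and confirm in an enlarged crop.

```bash
python3 - <<'E'
from h import *
np.set_printoptions(precision=4,suppress=True)
z=np.load("pics/top0.npz");p=z["p"];m=camera_model("top")
hsv=cv2.cvtColor(p,cv2.COLOR_RGB2HSV)
def comp(mask,roi):
    M=np.zeros_like(mask);x0,y0,x1,y1=roi;M[y0:y1,x0:x1]=mask[y0:y1,x0:x1]
    c=max(cv2.findContours(M,cv2.RETR_EXTERNAL,cv2.CHAIN_APPROX_NONE)[0],key=cv2.contourArea);return c.reshape(-1,2)
def rect(c,zz):
    P=plane(m,c,zz)[:,:2]; (ce,s,a)=cv2.minAreaRect((P*1000).astype(np.float32)); return np.array(ce)/1000,s,a
dark=((hsv[...,2]<55)*255).astype(np.uint8)
for roi in((415,255,475,312),(120,278,162,312)):
    c=comp(dark,roi); print("sink",rect(c,.034),rect(c,.0))
# bed + base colours
for q in((340,228),(250,258),(372,240),(300,255),(420,220)): print(q,p[q[1],q[0]],hsv[q[1],q[0]],z["d"][q[1],q[0]])
a=cv2.resize(p[190:285,190:390],None,fx=4,fy=4,interpolation=cv2.INTER_CUBIC)[:, :800]
b=cv2.resize(p[255:312,405:485],None,fx=4,fy=4,interpolation=cv2.INTER_CUBIC)
o=np.zeros((600,800,3),np.uint8);o[:380]=a[:380];o[380:380+216,:320]=b[:216];save("crop1",o)
E
```

```text
sink (array([ 0.4701, -0.3614]), (78.20913696289062, 51.44473648071289), 62.726470947265625) (array([ 0.4738, -0.3699]), (80.33637237548828, 52.84401321411133), 62.726470947265625)
sink (array([0.4496, 0.3344]), (29.81955337524414, 42.16691589355469), 0.03318393975496292) (array([0.4527, 0.3449]), (30.630630493164062, 43.31380081176758), 0.03321341052651405)
(340, 228) [179 171 164] [ 14  21 179] 1.2806401
(250, 258) [44 41 42] [170  17  44] 1.175839
(372, 240) [141 145 140] [ 54   9 145] 1.2922102
(300, 255) [140 145 140] [ 60   9 145] 1.2865931
(420, 220) [126 123 122] [  8   8 126] 1.3165236
```

View pics/crop1.png

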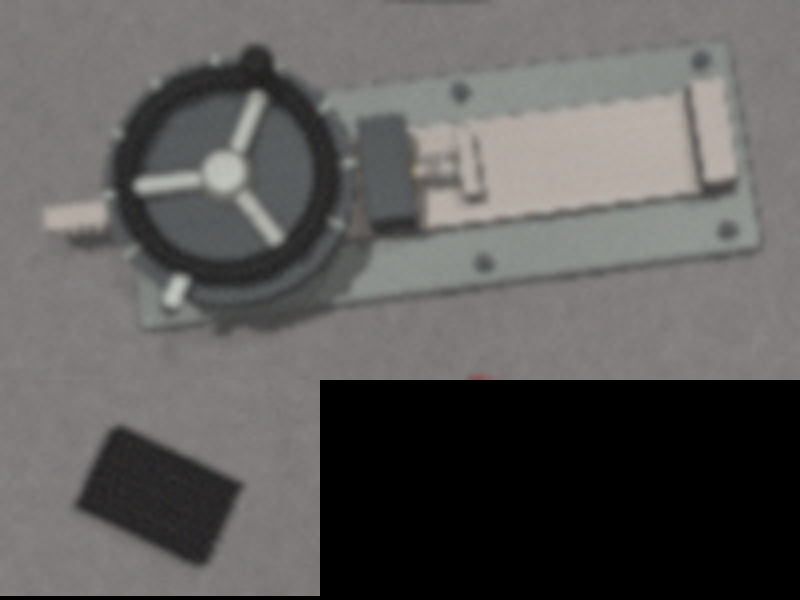

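The crop confirms the large black sink: plain black, about 80x51 mm, with its long side running towards lower right. In full-image pixels the grip is at (254,205) and the pointer at (234,263). The fence face runs from (362,211) to (366,238).

```bash
python3 - <<'E'
from h import *
np.set_printoptions(precision=4,suppress=True)
m=camera_model("top")
f=lambda a:np.array(a,float)/4+190-.375
g=lambda a,z:plane(m,f(a),z)[:,:2]
base=g([(728,42),(760,245),(147,328)],.014);fen=g([(688,85),(703,192),(722,80),(735,185)],.062)
hub=g([(223,172)],.115);grip=g([(256,58)],.166);ptr=g([(175,296)],.105)
print("base",base,"fence",fen,"hub",hub,"grip",grip,"ptr",ptr)
bolts=g([(460,92),(700,61),(727,231),(485,263)],.014);print("bolts",bolts)
yv=base[1]-base[2];print("base len",np.linalg.norm(yv),np.linalg.norm(base[1]-base[0]))
fc=fen[:2].mean(0);d=hub[0]-fc;print("fence->hub",np.linalg.norm(d),"yaw(y axis from world y)",np.degrees(np.arctan2(-d[0],d[1])))
for a in(base[2]-base[1],bolts[0]-bolts[1],bolts[3]-bolts[2]):print(np.degrees(np.arctan2(-a[0],a[1])))
# bed edges: bed colour mask at z .032
p=np.load("pics/top0.npz")["p"].astype(int)
M=((p[...,0]-p[...,2]>9)&(p[...,0]>160)).astype(np.uint8);M[:, :312]=0;M[:,361:]=0;M[:200]=0;M[260:]=0
ys,xs=np.nonzero(M);cols=np.arange(315,358)
for fn in(min,max):
    pts=np.array([(c,fn(ys[xs==c])+(.5 if fn is max else -.5)) for c in cols]);P=plane(m,pts,.032)[:,:2]
    v=cv2.fitLine(P.astype(np.float32),cv2.DIST_HUBER,0,.001,.001).ravel();print("bed edge",v,np.degrees(np.arctan2(v[0],-v[1])))
c=g([(118,428),(242,486),(206,566),(78,507)],.034);
h=plane(m,np.array([(118,428),(242,486),(206,566),(78,507)])/4.+np.array([405,255-95])-.375,.034)[:,:2];print("sink corners",h,h.mean(0))
E
```

```text
base [[ 0.6734 -0.2012]
 [ 0.55   -0.2168]
 [ 0.5023  0.1426]] fence [[ 0.6352 -0.1718]
 [ 0.5725 -0.1789]
 [ 0.6381 -0.1914]
 [ 0.5765 -0.1973]] hub [[0.5744 0.0878]] grip [[0.6251 0.0656]] ptr [[0.5077 0.1139]]
bolts [[ 0.6431 -0.0405]
 [ 0.6617 -0.1841]
 [ 0.5584 -0.1976]
 [ 0.54   -0.055 ]]
base len 0.3625461547082469 0.12440462560777937
fence->hub 0.26484854968432625 yaw(y axis from world y) 6.3895008314702215
7.559585647757007
7.364758310142991
7.373701249082698
bed edge [ 0.1273 -0.9919  0.6291 -0.1143] 7.312152
bed edge [ 0.1279 -0.9918  0.5711 -0.1135] 7.3474226
sink corners [[ 0.5091 -0.3395]
 [ 0.4749 -0.41  ]
 [ 0.4292 -0.3867]
 [ 0.4635 -0.3143]] [ 0.4692 -0.3626]
```

```bash
cat >> h.py <<'E'
def M(h): # tool pointing down, tool y at heading h (deg)
    c,s=np.cos(np.radians(h)),np.sin(np.radians(h)); y=np.array([c,s,0]);z=np.array([0,0,-1.]);return np.c_[np.cross(y,z),y,z]
def plan(wps,start=None):
    o=ctrl.get_obs()
    if start is None: p,A=np.array(o["eef_pos"]),rot(o["eef_rot"])
    else: p,A=np.array(start[:3]),M(start[3])
    for w in wps:
        t=np.array(w[:3]);B=M(w[3]);print(np.round(A.T@(t-p),4).tolist(),np.round(np.degrees(R.from_matrix(A.T@B).as_rotvec()),2).tolist());p,A=t,B
E
python3 -c "
from h import *
plan([(.30,.40,.32,49),(.42,.20,.32,25),(.46,-.02,.32,0),(.46,-.22,.32,-15),(.47,-.362,.28,-26.5)])"
```

```text
[-0.191, -0.1125, -0.0168] [-0.09, 0.0, 26.57]
[-0.2218, -0.0722, 0.0] [0.0, 0.0, 24.0]
[-0.2163, -0.0567, 0.0] [0.0, 0.0, 25.0]
[-0.2, 0.0, 0.0] [0.0, 0.0, 15.0]
[-0.1346, 0.0464, 0.04] [0.0, 0.0, 11.5]
```

Request:
arm_command(
  series=[
    [-0.04,-0.024,-0.004,0,0,6,0.085],
    [-0.08,-0.048,-0.008,0,0,12,0.085],
    [-0.12,-0.071,-0.012,0,0,18,0.085],
    [-0.16,-0.095,-0.016,0,0,24,0.085],
    [-0.191,-0.1125,-0.017,0,0,26.6,0.085],
  ],
)

```text
time_s: 0.6
eef_pos: [0.3015, 0.3985, 0.3211]
eef_rot: [0.0, 0.352, 0.936, 0.0]
wrist_force: [0.6, 0.0, 0.2]
opening: 0.992
```

Request:
arm_command(
  series=[
    [-0.045,-0.015,0,0,0,5,0.085],
    [-0.09,-0.03,0,0,0,10,0.085],
    [-0.135,-0.045,0,0,0,15,0.085],
    [-0.18,-0.06,0,0,0,20,0.085],
    [-0.222,-0.072,0,0,0,24,0.085],
  ],
)

```text
time_s: 1.1
eef_pos: [0.4208, 0.1983, 0.3207]
eef_rot: [-0.0, 0.539, 0.842, -0.0]
wrist_force: [0.7, 1.3, -0.5]
opening: 0.999
```

Request:
arm_command(
  series=[
    [-0.045,-0.012,0,0,0,5,0.085],
    [-0.09,-0.024,0,0,0,10,0.085],
    [-0.135,-0.035,0,0,0,15,0.085],
    [-0.18,-0.047,0,0,0,20,0.085],
    [-0.216,-0.057,0,0,0,25,0.085],
  ],
)

```text
time_s: 1.6
eef_pos: [0.4598, -0.022, 0.3207]
eef_rot: [0.0, 0.709, 0.705, -0.0]
wrist_force: [0.6, 1.5, 0.2]
opening: 0.994
```

Request:
arm_command(
  series=[
    [-0.04,0,0,0,0,3,0.085],
    [-0.08,0,0,0,0,6,0.085],
    [-0.12,0,0,0,0,9,0.085],
    [-0.16,0,0,0,0,12,0.085],
    [-0.2,0,0,0,0,15,0.085],
  ],
)

```text
time_s: 2.1
eef_pos: [0.4594, -0.2211, 0.3205]
eef_rot: [-0.0, 0.794, 0.608, -0.0]
wrist_force: [0.6, -1.1, -0.4]
opening: 0.996
```

Request:
arm_command(
  series=[
    [-0.035,0.012,0.01,0,0,3,0.085],
    [-0.07,0.024,0.02,0,0,6,0.085],
    [-0.105,0.036,0.03,0,0,9,0.085],
    [-0.135,0.046,0.04,0,0,11.5,0.085],
    [-0.135,0.046,0.04,0,0,11.5,0.085],
  ],
)

```text
time_s: 2.6
eef_pos: [0.4681, -0.3648, 0.2785]
eef_rot: [-0.001, 0.852, 0.524, -0.001]
wrist_force: [0.6, 0.6, -0.5]
opening: 0.994
```

```bash
python3 - <<'E'
from h import *
np.set_printoptions(precision=4,suppress=True)
o=ctrl.get_obs();print(o["time_s"],o["eef_pos"],o["eef_rot"],o["q"])
m=camera_model("wrist");p,d=camera("wrist");save("w1",p);np.savez("pics/w1",p=p,d=d)
print(m["position"],m["K"][0,0],proj(m,[.47,-.362,.034]))
hsv=cv2.cvtColor(p,cv2.COLOR_RGB2HSV);M_=((hsv[...,2]<60)*255).astype(np.uint8)
for c in cv2.findContours(M_,cv2.RETR_EXTERNAL,cv2.CHAIN_APPROX_NONE)[0]:
    if cv2.contourArea(c)>1500:
        P=plane(m,c.reshape(-1,2),.034)[:,:2];print(c.reshape(-1,2).mean(0),cv2.minAreaRect((P*1000).astype(np.float32)))
E
```

```text
2.6 [ 0.4681 -0.3648  0.2785] [-0.0012  0.8516  0.5241 -0.0006] [-0.8615  0.2457  1.5825 -0.0009  1.316  -0.3938]
[ 0.4979 -0.3053  0.349 ] 349.68509010509416 [[322.0172 220.9935]]
[326.8622 402.6474] ((380.6417236328125, -526.062744140625), (222.188720703125, 708.6783447265625), 64.13426208496094)
[323.5242 227.4473] ((471.4974060058594, -362.16424560546875), (80.02497100830078, 48.69412612915039), 63.24475860595703)
[471.6877 180.8912] ((603.231689453125, -391.244384765625), (83.01392364501953, 90.2812728881836), 62.868743896484375)
[562.6682  88.1422] ((695.5914916992188, -352.88946533203125), (53.38554763793945, 46.158226013183594), 34.79233932495117)
```

View pics/w1.png

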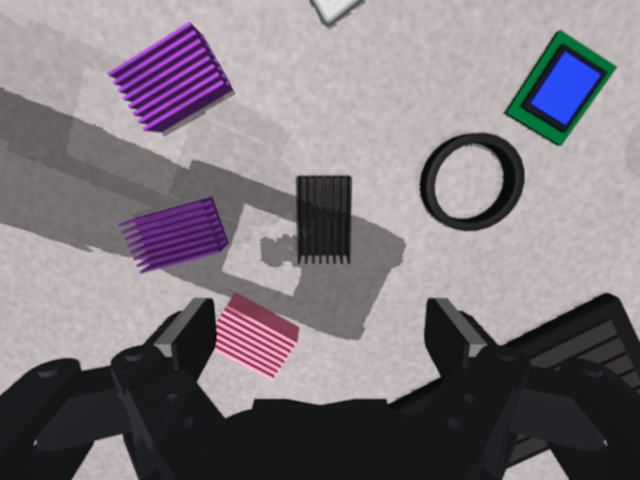

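The wrist view shows the black sink upright at (323,220), with its length along the image columns and fingers clear on both sides. The centre is (0.471, -0.362) and the heading -26.8°.

```bash
python3 -c "
from h import *
plan([(.471,-.362,.098,-26.8),(.471,-.362,.078,-26.8),(.471,-.362,.20,-26.8),(.5,-.25,.20,-10),(.6035,-.132,.20,7.35)])"
```

```text
[0.0018, 0.0024, 0.1811] [-0.17, -0.07, 0.14]
[0.0, 0.0, 0.02] [0.0, 0.0, 0.0]
[0.0, 0.0, -0.122] [0.0, 0.0, 0.0]
[0.113, -0.0246, 0.0] [0.0, 0.0, -16.8]
[0.1342, 0.0814, 0.0] [0.0, 0.0, -17.35]
```

Request:
arm_command(
  series=[
    [0.002,0.002,0.04,-0.1,0,0,0.085],
    [0.002,0.002,0.08,-0.1,0,0,0.085],
    [0.002,0.002,0.12,-0.1,0,0,0.085],
    [0.002,0.002,0.15,-0.1,0,0,0.085],
    [0.002,0.002,0.175,-0.1,0,0,0.085],
  ],
)

```text
time_s: 3.15
eef_pos: [0.4717, -0.3589, 0.1042]
eef_rot: [-0.0, 0.85, 0.527, 0.0]
wrist_force: [0.3, 0.9, -0.1]
opening: 0.997
```

Request:
arm_command(
  series=[
    [0,0,0.013,0,0,0,0.085],
    [0,0,0.025,0,0,0,0.085],
    [0,0,0.025,0,0,0,0.085],
    [0,0,0.025,0,0,0,0.085],
    [0,0,0.025,0,0,0,0.06],
  ],
)

```text
time_s: 3.65
eef_pos: [0.4727, -0.3617, 0.0824]
eef_rot: [0.002, 0.85, 0.526, 0.001]
wrist_force: [0.7, -1.3, -0.8]
opening: 0.857
```

Request:
arm_command(
  series=[
    [0,0,0,0,0,0,0.05],
    [0,0,0,0,0,0,0.04],
    [0,0,0,0,0,0,0.035],
    [0,0,0,0,0,0,0.035],
    [0,0,0,0,0,0,0.035],
  ],
)

```text
time_s: 4.15
eef_pos: [0.4726, -0.3617, 0.0822]
eef_rot: [0.002, 0.85, 0.526, 0.001]
wrist_force: [1.0, 0.6, 7.0]
opening: 0.574
```

Request:
arm_command(
  series=[
    [0,0,-0.02,0,0,0,0.035],
    [0,0,-0.05,0,0,0,0.035],
    [0,0,-0.08,0,0,0,0.035],
    [0,0,-0.11,0,0,0,0.035],
    [0,0,-0.12,0,0,0,0.035],
  ],
)

```text
time_s: 4.65
eef_pos: [0.4728, -0.362, 0.2042]
eef_rot: [0.003, 0.85, 0.526, 0.001]
wrist_force: [-0.5, -0.8, -0.6]
opening: 0.57
```

Request:
arm_command(
  series=[
    [0.022,-0.005,0,0,0,-3.4,0.035],
    [0.045,-0.01,0,0,0,-6.8,0.035],
    [0.068,-0.015,0,0,0,-10.2,0.035],
    [0.09,-0.02,0,0,0,-13.5,0.035],
    [0.113,-0.0246,0,0,0,-16.8,0.035],
  ],
)

```text
time_s: 5.15
eef_pos: [0.4997, -0.2476, 0.1995]
eef_rot: [-0.0, 0.764, 0.645, 0.0]
wrist_force: [0.3, -0.2, -1.2]
opening: 0.568
```

```bash
python3 - <<'E'
from h import *
np.set_printoptions(precision=4,suppress=True)
o=ctrl.get_obs();print(o["time_s"],o["eef_pos"],o["eef_rot"],o["wrist_force"],o["opening"])
m=camera_model("wrist");p,d=camera("wrist");save("w2",p)
g=np.array(o["eef_pos"]);A=rot(o["eef_rot"])
for k in(.04,-.04): print(proj(m,g+A@np.array([k,0,.048])),proj(m,g+A@np.array([k,0.0,.082])))
plan([(.6035,-.132,.20,7.35),(.6035,-.132,.13,7.35)])
E
```

```text
5.15 [ 0.4997 -0.2476  0.1995] [-0.0002  0.7639  0.6454  0.0001] [ 0.2709 -0.2426 -1.1965] 0.5684817118325399
[[321.3499 229.2265]] [[321.1288 212.2871]]
[[321.2898 421.9223]] [[321.1037 370.5409]]
[0.1275, 0.0836, -0.0005] [-0.02, -0.18, -16.7]
[0.0, 0.0, 0.07] [0.0, 0.0, 0.0]
```

View pics/w2.png

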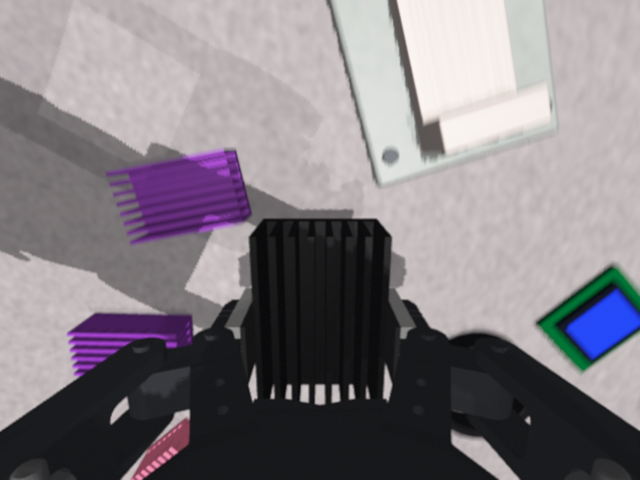

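The sink is held and aligned. Its far end top edge is at row 220 against a predicted 229, so it sits about 3 mm towards +y of the grasp. The fence and bed are in view at upper right, so I'll refine the bed line from them.

```bash
python3 - <<'E'
from h import *
np.set_printoptions(precision=4,suppress=True)
m=camera_model("wrist")
print("face top",plane(m,[(438,124),(549,84)],.062),"back",plane(m,[(446,153),(552,121)],.062))
b=plane(m,[(393,0),(425,122),(505,0),(520,90)],.032);print("bed",b)
# centreline x at y=-.1353 at yaw 7.35
for e in((b[0]+b[1])/2,(b[2]+b[3])/2): print(e[0]-.129*(-.1353-e[1]))
E
```

```text
face top [[ 0.5781 -0.1753  0.062 ]
 [ 0.6385 -0.1649  0.062 ]] back [[ 0.5815 -0.1917  0.062 ]
 [ 0.6403 -0.1844  0.062 ]]
bed [[ 0.5667 -0.1016  0.032 ]
 [ 0.5797 -0.1722  0.032 ]
 [ 0.6311 -0.1129  0.032 ]
 [ 0.6394 -0.1634  0.032 ]]
0.5729877070539171
0.6348560448719374
```

Request:
arm_command(
  series=[
    [0.026,0.017,0,0,0,-3.4,0.035],
    [0.052,0.034,0,0,0,-6.8,0.035],
    [0.078,0.05,0,0,0,-10.2,0.035],
    [0.104,0.067,0,0,0,-13.5,0.035],
    [0.131,0.082,0,0,-0.2,-16.7,0.035],
  ],
)

```text
time_s: 5.7
eef_pos: [0.6035, -0.1326, 0.1995]
eef_rot: [0.001, 0.662, 0.749, -0.001]
wrist_force: [-0.1, -0.2, -1.0]
opening: 0.575
```

Request:
arm_command(
  series=[
    [0,0,0.02,0,0,0,0.035],
    [0,0,0.045,0,0,0,0.035],
    [0,0,0.065,0,0,0,0.035],
    [0,0,0.065,0,0,0,0.035],
    [0,0,0.065,0,0,0,0.035],
  ],
)

```text
time_s: 6.2
eef_pos: [0.6026, -0.1333, 0.1343]
eef_rot: [0.001, 0.663, 0.749, -0.002]
wrist_force: [-0.0, -0.0, -1.4]
opening: 0.575
```

```bash
python3 -c "
from h import *
o=ctrl.get_obs();print(o)
plan([(.6027,-.1274,.119,7.35)])
for n in('scene','top'): save('l_'+n,camera(n)[0])
p=camera('wrist')[0];save('w3',p)
"
```

```text
{'time_s': 6.2, 'q': array([-0.40842498,  0.46677206,  1.60994737, -0.00397321,  1.06428094,
       -0.52853306]), 'dq': array([-0.00917687, -0.01097086, -0.00956082, -0.00345126,  0.00165768,
       -0.00021984]), 'joint_efforts': array([ 4.38479204e-01, -5.35757911e+01, -3.00110543e+01,  8.79044691e-02,
        2.50923011e-02, -2.05201950e-04]), 'eef_pos': array([ 0.60255706, -0.13333723,  0.13430164]), 'eef_rot': array([ 0.00082285,  0.66267087,  0.74890868, -0.00155864]), 'wrist_force': array([-0.0433895 , -0.01530229, -1.43108003]), 'torque': array([-0.02349803,  0.01693897,  0.06626342]), 'opening': 0.5747787166453007}
[0.0059, 0.0009, 0.0153] [-0.07, 0.19, -0.36]
```

Request:
arm_command(
  series=[
    [0.003,0.001,0,0,0.2,-0.3,0.035],
    [0.006,0.001,0,0,0.2,-0.3,0.035],
    [0.006,0.001,0.008,0,0.2,-0.3,0.035],
    [0.006,0.001,0.016,0,0.2,-0.3,0.035],
    [0.006,0.001,0.016,0,0.2,-0.3,0.035],
  ],
)

```text
time_s: 6.85
eef_pos: [0.6037, -0.128, 0.1194]
eef_rot: [0.001, 0.661, 0.75, 0.0]
wrist_force: [0.7, -0.2, -0.4]
opening: 0.57
```

Request:
arm_command(
  series=[
    [0,0,0.001,0,0,0,0.035],
    [0,0,0.002,0,0,0,0.035],
    [0,0,0.002,0,0,0,0.035],
    [0,0,0.003,0,0,0,0.035],
    [0,0,0.003,0,0,0,0.035],
  ],
)

```text
time_s: 7.35
eef_pos: [0.6039, -0.1283, 0.1189]
eef_rot: [0.001, 0.661, 0.751, -0.0]
wrist_force: [-6.0, -0.7, 16.1]
opening: 0.572
```

```bash
python3 -c "
from h import *
o=ctrl.get_obs();print(o['eef_pos'],o['eef_rot'],o['wrist_force'],o['torque'])
camera('top')
"
```

```text
[ 0.60394907 -0.128252    0.11890362] [ 9.96321336e-04  6.60710509e-01  7.50640142e-01 -8.82290075e-05] [-6.01677871 -0.67085424 16.10573256] [0.58267619 1.23324566 0.18093598]
```

```bash
python3 -c "
from h import *
p=camera('scene')[0];q=camera('wrist')[0]
m=camera_model('scene');u=proj(m,[.603,-.13,.05])[0].astype(int);print(u)
a=cv2.resize(p[u[1]-60:u[1]+60,u[0]-80:u[0]+80],(640,480)[::1],interpolation=cv2.INTER_CUBIC)
b=cv2.resize(q,(533,400))
o=np.zeros((600,800,3),np.uint8);o[:330,:440]=cv2.resize(a,(440,330));o[200:,267+0:]=b;o[:330,:440]=cv2.resize(a,(440,330));save('c2',o)
"
```

```text
[284 231]
```

View pics/c2.png

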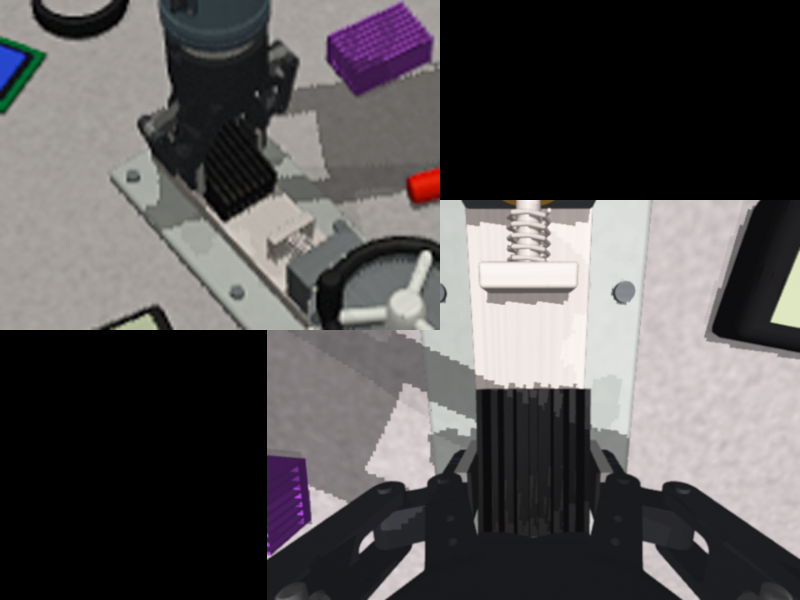

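The scene crop and wrist view show the sink down on the bed and centred across it. The pad is at about (528,275), well clear. The 16 N is the sink meeting the bed, so I'll ease the press and slide to the fence.

Request:
arm_command(
  series=[
    [0,0,-0.002,0,0,0,0.035],
    [-0.002,0,-0.002,0,0,0,0.035],
    [-0.004,0,-0.002,0,0,0,0.035],
    [-0.005,0,-0.002,0,0,0,0.035],
    [-0.005,0,-0.002,0,0,0,0.035],
  ],
)

```text
time_s: 8.0
eef_pos: [0.604, -0.1297, 0.119]
eef_rot: [-0.002, 0.661, 0.751, 0.002]
wrist_force: [-1.7, 13.3, 11.2]
opening: 0.57
```

Request:
arm_command(
  series=[
    [-0.001,0,0,0,0,0,0.035],
    [-0.002,0,0,0,0,0,0.035],
    [-0.003,0,0,0,0,0,0.035],
    [-0.003,0,0,0,0,0,0.035],
    [-0.003,0,0,0,0,0,0.035],
  ],
)

```text
time_s: 8.5
eef_pos: [0.6041, -0.1301, 0.119]
eef_rot: [-0.003, 0.661, 0.751, 0.003]
wrist_force: [-4.2, 23.8, 14.3]
opening: 0.569
```

Contact at the fence: 24 N in y after only about 2 mm of motion. I'll ease off, open and look at the height and seating.

Request:
arm_command(
  series=[
    [0.002,0,-0.002,0,0,0,0.035],
    [0.0045,0,-0.003,0,0,0,0.035],
    [0.0045,0,-0.003,0,0,0,0.035],
    [0.0045,0,-0.003,0,0,0,0.05],
    [0.0045,0,-0.003,0,0,0,0.06],
  ],
)

```text
time_s: 9.0
eef_pos: [0.6041, -0.1318, 0.1216]
eef_rot: [0.001, 0.661, 0.751, -0.0]
wrist_force: [-0.3, -0.5, 0.1]
opening: 0.698
```

Request:
arm_command(
  series=[
    [0,0,0,0,0,0,0.075],
    [0,0,0,0,0,0,0.075],
    [0,0,-0.02,0,0,0,0.075],
    [0,0,-0.05,0,0,0,0.075],
    [0,0,-0.09,0,0,0,0.075],
  ],
)

```text
time_s: 9.5
eef_pos: [0.6028, -0.1312, 0.211]
eef_rot: [-0.001, 0.661, 0.75, -0.001]
wrist_force: [1.5, 0.4, 0.5]
opening: 0.88
```

Request:
arm_command(
  series=[
    [0,0,-0.02,0,0,0,0.075],
    [-0.045,0,-0.04,0,0,0,0.075],
    [-0.09,0,-0.05,0,0,0,0.075],
    [-0.1,0,-0.05,0,0,0,0.075],
    [-0.1,0,-0.05,0,0,0,0.075],
  ],
)

```text
time_s: 10.0
eef_pos: [0.6164, -0.2326, 0.2621]
eef_rot: [0.001, 0.662, 0.749, 0.0]
wrist_force: [-0.4, 1.1, -1.2]
opening: 0.881
```

```bash
python3 - <<'E'
from h import *
np.set_printoptions(precision=4,suppress=True)
o=ctrl.get_obs();print(o["time_s"],o["eef_pos"],o["wrist_force"],o["opening"])
m=camera_model("wrist");p,d=camera("wrist");save("w4",p);np.savez("pics/w4",p=p,d=d)
A=rot(m["attitude"])
v,u=np.mgrid[0:480:2,0:640:2];px=np.c_[u.ravel(),v.ravel()];dd=d[v,u].ravel();_,r=ray(m,px);P=np.array(m["position"])+r*dd[:,None]
col=p[v,u].reshape(-1,3).astype(int)
Y=np.array([-.128,.992]);X=np.array([.992,.128]);q=P[:,:2]-np.array([.6032,-.1353]);qx,qy=q@X,q@Y
k=(dd>0)&(abs(qx)<.024)&(P[:,2]>.02)&(P[:,2]<.1)
for a in np.arange(-.06,.06,.01):
    s=k&(qy>=a)&(qy<a+.01)
    print(round(a,3),*[round(float(np.percentile(P[s&(abs(qx-b)<.008),2],90)),4) if (s&(abs(qx-b)<.008)).sum()>3 else None for b in(-.016,0,.016)])
E
```

```text
10.0 [ 0.6164 -0.2326  0.2621] [-0.3546  1.125  -1.178 ] 0.880975671903565
-0.06 0.0635 0.0632 0.0633
-0.05 0.0636 0.0634 0.0635
-0.04 0.0668 0.0667 0.0667
-0.03 0.0671 0.0671 0.0669
-0.02 0.067 0.0669 0.0672
-0.01 0.0675 0.067 0.0673
0.0 0.0674 0.0669 0.0673
0.01 0.0673 0.0669 0.0674
0.02 0.067 0.0667 0.0673
0.03 0.067 0.0671 0.0671
0.04 0.0667 0.0389 0.0617
0.05 0.0339 0.0335 0.0338
```

View pics/w4.png

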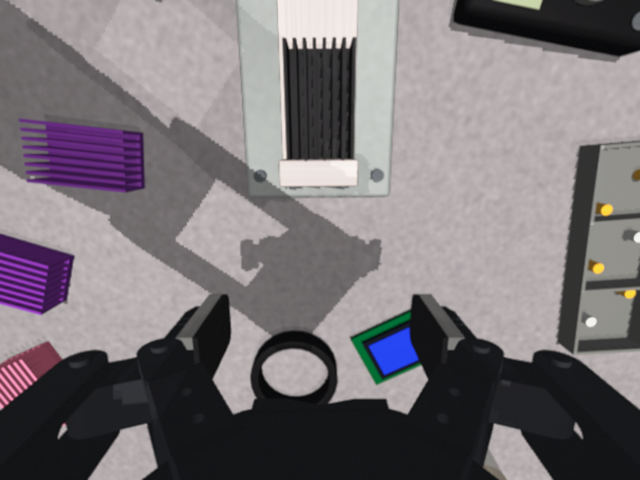

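The wrist view shows the sink flat: its top at 0.067 is level at every sample, and the fence reads 0.0634 against 0.062 nominal. It's centred, spanning columns 283-355 with the bed at 279-357, and up against the fence at row 158. Next I'll look at the pad gap and the grip from above.

Request:
arm_command(
  series=[
    [0.03,0,-0.015,0,0,0,0.075],
    [0.075,0,-0.03,0,0,0,0.06],
    [0.12,0,-0.045,0,0,0,0.05],
    [0.16,0,-0.06,0,0,0,0.05],
    [0.19,0,-0.07,0,0,0,0.05],
  ],
)

```text
time_s: 10.55
eef_pos: [0.5913, -0.0376, 0.3322]
eef_rot: [0.0, 0.66, 0.752, 0.0]
wrist_force: [0.3, 0.4, 0.4]
opening: 0.582
```

Request:
arm_command(
  series=[
    [0,0,0,0,0,0,0.05],
    [0,0,0,0,0,0,0.05],
    [0,0,0,0,0,0,0.05],
    [0,0,0,0,0,0,0.05],
    [0,0,0,0,0,0,0.05],
  ],
)

```text
time_s: 11.05
eef_pos: [0.5923, -0.0428, 0.331]
eef_rot: [0.0, 0.661, 0.75, -0.0]
wrist_force: [-0.5, 0.8, -0.2]
opening: 0.584
```

```bash
python3 - <<'E'
from h import *
np.set_printoptions(precision=4,suppress=True)
o=ctrl.get_obs();print(o["time_s"],o["eef_pos"],o["eef_rot"])
m=camera_model("wrist");p,d=camera("wrist");save("w5",p);np.savez("pics/w5",p=p,d=d,pos=m["position"],att=m["attitude"])
E
```

```text
11.05 [ 0.5923 -0.0428  0.331 ] [ 0.0001  0.6614  0.75   -0.0003]
```

View pics/w5.png

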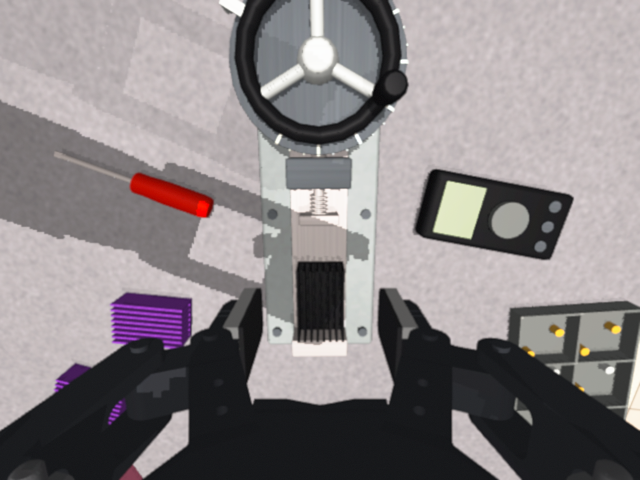

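The wrist view shows the grip top at (397,83), the hub at (318,57), the pad front edge at about row 225 and the sink's near end at about row 262.

```bash
python3 - <<'E'
from h import *
np.set_printoptions(precision=4,suppress=True)
z=np.load("pics/w5.npz");p,d=z["p"],z["d"];m=dict(camera_model("wrist"),position=z["pos"],attitude=z["att"])
def pt(u,v):
    o,r=ray(m,[(u,v)]);return o+r[0]*d[v,u]
for n,q in dict(hub=(318,57),grip=(397,82),pad0=(318,215),pad1=(318,219),pad2=(318,222),pad3=(318,225),pad4=(318,228),bed=(318,240),s1=(300,262),s2=(300,266),s3=(318,266),fen=(318,350),jaw=(318,180)).items(): print(n,q,p[q[1],q[0]],pt(*q))
print("hub",plane(m,[(318,57)],.12),"grip",plane(m,[(397,82.5)],.166))
hsv=cv2.cvtColor(p,cv2.COLOR_RGB2HSV)
# rim circle: outer contour of dark ring
for col in(312,318,324): print(p[205:272:1,col].mean(1).round().astype(int))
E
```

```text
hub (318, 57) [252 252 251] [0.574  0.0871 0.1202]
grip (397, 82) [56 55 56] [0.6256 0.0689 0.1664]
pad0 (318, 215) [175 164 159] [ 0.5891 -0.0384  0.0622]
pad1 (318, 219) [192 179 174] [ 0.5896 -0.0422  0.0629]
pad2 (318, 222) [177 166 161] [ 0.59  -0.045  0.064]
pad3 (318, 225) [151 142 139] [ 0.591  -0.0547  0.0321]
pad4 (318, 228) [175 165 160] [ 0.5914 -0.0581  0.0319]
bed (318, 240) [176 164 160] [ 0.593  -0.0712  0.0327]
s1 (300, 262) [44 40 41] [ 0.5764 -0.0973  0.0366]
s2 (300, 266) [23 23 23] [ 0.5769 -0.1011  0.0391]
s3 (318, 266) [23 22 24] [ 0.5964 -0.0984  0.0396]
fen (318, 350) [247 240 236] [ 0.6075 -0.1869  0.0621]
jaw (318, 180) [117 122 127] [ 0.5849 -0.0034  0.0779]
hub [[0.574  0.0871 0.12  ]] grip [[0.6257 0.0687 0.166 ]]
[175 142 144 185 175 142 144 183 167 127 152 211 203 182 176 172 169 168
 165 153 145 158 166 167 167 167 167 166 166 166 166 166 166 166 165 165
 165 164 165 164 164 164 164 164 164 163 164 164 164 164 164 163 162 159
 150 136  92  41  19  24  26  27  27  27  25  25  21]
[231 234 235 222 231 235 238 234 231 179 166 231 246 221 182 172 168 168
 167 154 144 157 166 167 167 167 167 167 166 167 166 167 167 166 166 167
 166 166 166 165 166 166 165 166 165 166 166 165 164 166 165 163 156 153
 152 139  93  41  19  21  23  23  22  23  24  25  27]
[202 200 176 161 201 194 154 141 190 165 169 232 250 251 248 223 181 168
 167 154 142 155 165 166 165 165 165 165 165 165 164 164 164 164 164 164
 164 164 164 164 163 163 163 164 164 163 164 163 163 164 162 157 160 162
 163 153 103  45  19  20  22  21  19  20  19  20  24]
```

```bash
cat >> h.py <<'E'
C=np.array([.574,.0871])
def grip(a,r=.055): # heading deg
    return C+r*np.array([np.cos(np.radians(a)),np.sin(np.radians(a))])
E
python3 -c "
from h import *
plan([(.6257,.0687,.26,7.35),(.6257,.0687,.202,7.35)])"
```

```text
[0.1064, 0.0471, 0.0711] [-0.0, 0.03, -0.16]
[0.0, 0.0, 0.058] [0.0, 0.0, 0.0]
```

Request:
arm_command(
  series=[
    [0.036,0.016,0.01,0,0,0,0.05],
    [0.071,0.032,0.03,0,0,0,0.05],
    [0.1064,0.047,0.055,0,0,0,0.05],
    [0.1064,0.047,0.071,0,0,0,0.05],
    [0.1064,0.047,0.071,0,0,0,0.05],
  ],
)

```text
time_s: 11.6
eef_pos: [0.6241, 0.0699, 0.2571]
eef_rot: [-0.002, 0.66, 0.751, -0.002]
wrist_force: [-1.3, -0.2, 0.3]
opening: 0.584
```

Request:
arm_command(
  series=[
    [0,0,0.025,0,0,0,0.05],
    [0,0,0.05,0,0,0,0.05],
    [0,0,0.058,0,0,0,0.05],
    [0,0,0.058,0,0,0,0.05],
    [0,0,0.058,0,0,0,0.05],
  ],
)

```text
time_s: 12.1
eef_pos: [0.6265, 0.0687, 0.2043]
eef_rot: [0.001, 0.661, 0.75, 0.001]
wrist_force: [-0.6, -0.7, 0.1]
opening: 0.587
```

```bash
python3 -c "
from h import *
o=ctrl.get_obs();print(o['time_s'],o['eef_pos'],o['wrist_force'],o['opening'])
plan([(.6257,.0687,.202,7.35)])"
```

```text
12.1 [0.62650319 0.06871909 0.20431682] [-0.64471285 -0.67754145  0.09985821] 0.5872374281090686
[0.0001, -0.0008, 0.0023] [0.16, 0.08, -0.13]
```

Request:
arm_command(
  series=[
    [0,0,0,0,0,0,0.035],
    [0,0,0,0,0,0,0.02],
    [0,0,0,0,0,0,0.01],
    [0,0,0,0,0,0,0.005],
    [0,0,0,0,0,0,0.005],
  ],
)

```text
time_s: 12.6
eef_pos: [0.6251, 0.0694, 0.2046]
eef_rot: [0.0, 0.661, 0.751, -0.001]
wrist_force: [-7.4, -0.4, 10.1]
opening: 0.199
```

Request:
arm_command(
  series=[
    [0,0,0,0,0,0,0.005],
    [0,0,0,0,0,0,0.005],
    [0,0,0,0,0,0,0.005],
    [0,0,0,0,0,0,0.005],
    [0,0,0,0,0,0,0.005],
  ],
)

```text
time_s: 13.1
eef_pos: [0.6251, 0.0694, 0.2046]
eef_rot: [0.0, 0.661, 0.751, -0.001]
wrist_force: [-6.3, -1.5, 9.4]
opening: 0.2
```

```bash
python3 -c "
from h import *
o=ctrl.get_obs();e=o['eef_pos'];print(o['time_s'],e,o['wrist_force'],o['opening'])
d=e[:2]-C;a=np.degrees(np.arctan2(d[1],d[0]));print('heading',a,np.linalg.norm(d))
print(camera_model('wrist')['position'])
A=M(7.35).T
for k in range(0,27):
    b=a-8*k
    s=[np.round((A@np.r_[grip(b-j)-grip(b),0])*1000,1)[:2].tolist() for j in(1.6,3.2,4.8,6.4,8)]
    print(k,round(b,1),s)
"
```

```text
13.1 [0.62513619 0.06940798 0.20455689] [-6.33069988 -1.46731984  9.38984017] 0.19988749345776527
heading -19.084520817912804 0.05411023972852717
[0.61645806 0.13573891 0.27505302]
0 -19.1 [[-1.4, -0.7], [-2.7, -1.4], [-4.0, -2.2], [-5.3, -3.0], [-6.6, -3.9]]
1 -27.1 [[-1.3, -0.9], [-2.5, -1.8], [-3.7, -2.8], [-4.9, -3.7], [-6.0, -4.8]]
2 -35.1 [[-1.1, -1.1], [-2.2, -2.1], [-3.3, -3.2], [-4.3, -4.4], [-5.3, -5.6]]
3 -43.1 [[-1.0, -1.2], [-1.9, -2.4], [-2.8, -3.7], [-3.6, -4.9], [-4.5, -6.2]]
4 -51.1 [[-0.8, -1.3], [-1.5, -2.7], [-2.2, -4.0], [-2.9, -5.4], [-3.6, -6.8]]
5 -59.1 [[-0.6, -1.4], [-1.1, -2.8], [-1.7, -4.3], [-2.1, -5.8], [-2.6, -7.2]]
6 -67.1 [[-0.4, -1.5], [-0.7, -3.0], [-1.0, -4.5], [-1.3, -6.0], [-1.5, -7.5]]
7 -75.1 [[-0.2, -1.5], [-0.3, -3.1], [-0.4, -4.6], [-0.5, -6.1], [-0.5, -7.7]]
8 -83.1 [[0.0, -1.5], [0.1, -3.1], [0.2, -4.6], [0.4, -6.1], [0.6, -7.7]]
9 -91.1 [[0.2, -1.5], [0.5, -3.0], [0.9, -4.5], [1.2, -6.0], [1.7, -7.5]]
10 -99.1 [[0.5, -1.5], [1.0, -2.9], [1.5, -4.4], [2.1, -5.8], [2.7, -7.2]]
11 -107.1 [[0.7, -1.4], [1.3, -2.8], [2.1, -4.1], [2.8, -5.4], [
[... 412 characters left out ...]
4], [3.0, -0.8], [4.4, -1.2], [5.9, -1.5], [7.5, -1.8]]
18 -163.1 [[1.5, -0.2], [3.0, -0.4], [4.6, -0.6], [6.1, -0.7], [7.6, -0.7]]
19 -171.1 [[1.5, -0.0], [3.1, 0.0], [4.6, 0.1], [6.1, 0.2], [7.7, 0.3]]
20 -179.1 [[1.5, 0.2], [3.0, 0.4], [4.6, 0.7], [6.1, 1.0], [7.5, 1.4]]
21 -187.1 [[1.5, 0.4], [3.0, 0.8], [4.4, 1.3], [5.9, 1.9], [7.3, 2.4]]
22 -195.1 [[1.4, 0.6], [2.8, 1.3], [4.2, 1.9], [5.5, 2.7], [6.9, 3.4]]
23 -203.1 [[1.3, 0.8], [2.6, 1.6], [3.9, 2.5], [5.1, 3.4], [6.3, 4.3]]
24 -211.1 [[1.2, 1.0], [2.4, 2.0], [3.5, 3.0], [4.6, 4.1], [5.7, 5.2]]
25 -219.1 [[1.0, 1.1], [2.1, 2.3], [3.0, 3.5], [4.0, 4.7], [4.9, 5.9]]
26 -227.1 [[0.9, 1.3], [1.7, 2.5], [2.5, 3.9], [3.3, 5.2], [4.0, 6.5]]
```

Request:
arm_command(
  series=[
    [-0.004,-0.0022,-0.001,0,0,0,0.005],
    [-0.0079,-0.0048,-0.0015,0,0,0,0.005],
    [-0.0115,-0.0076,-0.0015,0,0,0,0.005],
    [-0.0148,-0.0108,-0.0015,0,0,0,0.005],
    [-0.0179,-0.0143,-0.0015,0,0,0,0.005],
  ],
)

```text
time_s: 13.6
eef_pos: [0.6145, 0.0523, 0.2048]
eef_rot: [0.0, 0.661, 0.751, 0.003]
wrist_force: [3.5, 10.1, -3.9]
opening: 0.202
```

Request:
arm_command(
  series=[
    [-0.0028,-0.0037,0,0,0,0,0.005],
    [-0.0053,-0.0075,0,0,0,0,0.005],
    [-0.0074,-0.0116,0,0,0,0,0.005],
    [-0.0092,-0.0158,0,0,0,0,0.005],
    [-0.0107,-0.0202,0,0,0,0,0.005],
  ],
)

```text
time_s: 14.1
eef_pos: [0.5962, 0.0389, 0.2048]
eef_rot: [0.001, 0.661, 0.751, 0.003]
wrist_force: [7.4, 9.1, -5.8]
opening: 0.199
```

```bash
cat >> h.py <<'E'
def st(n=0):
    import itertools
    F=[]
    for i in range(n+1):
        o=ctrl.get_obs();e=o['eef_pos'];d=e[:2]-C;a=np.degrees(np.arctan2(d[1],d[0]));a=a-360 if a>0 else a
        t=np.array([np.sin(np.radians(a)),-np.cos(np.radians(a))]);rr=d/np.linalg.norm(d);f=np.array(o['wrist_force']);F.append([-f[:2]@t,f[:2]@rr,f[2]])
        if i<n: camera('top')
    F=np.array(F);print('t %.2f hd %.2f r %.2f z %.1f op %.3f'%(o['time_s'],a,1000*np.linalg.norm(d),1000*e[2],o['opening']),'Ft,Fr,Fz',F.mean(0).round(2),F[:,0].round(1))
E
python3 -c "
from h import *
st(2)"
```

```text
t 14.20 hd -65.84 r 53.05 z 204.7 op 0.201 Ft,Fr,Fz [ 8.85 -5.32 -4.73] [10.5  8.2  7.8]
```

Request:
arm_command(
  series=[
    [-0.001,-0.0045,0,0,0,0,0.005],
    [-0.0017,-0.009,0,0,0,0,0.005],
    [-0.002,-0.0136,0,0,0,0,0.005],
    [-0.0019,-0.0183,0,0,0,0,0.005],
    [-0.0014,-0.0229,0,0,0,0,0.005],
  ],
)

```text
time_s: 14.7
eef_pos: [0.5742, 0.034, 0.2048]
eef_rot: [0.002, 0.661, 0.751, 0.003]
wrist_force: [10.9, 7.0, -9.0]
opening: 0.202
```

Request:
arm_command(
  series=[
    [0.0009,-0.0045,0,0,0,0,0.005],
    [0.0022,-0.009,0,0,0,0,0.005],
    [0.0038,-0.0133,0,0,0,0,0.005],
    [0.0057,-0.0175,0,0,0,0,0.005],
    [0.0081,-0.0214,0,0,0,0,0.005],
  ],
)

```text
time_s: 15.2
eef_pos: [0.5524, 0.0383, 0.2048]
eef_rot: [0.003, 0.661, 0.751, 0.003]
wrist_force: [11.6, 1.4, -10.0]
opening: 0.202
```

```bash
python3 -c "
from h import *
st(2)
m=camera_model('wrist');P=np.array([(.62514,.06941),(.6145,.0523),(.5962,.0389),list(ctrl.get_obs()['eef_pos'][:2])])
print(P[-1])"
```

```text
t 15.30 hd -114.49 r 53.42 z 204.7 op 0.196 Ft,Fr,Fz [ 8.56 -6.3  -9.29] [10.1  8.2  7.4]
[0.55185299 0.03848844]
```

Request:
arm_command(
  series=[
    [0.0012,-0.001,0.001,0,0,0,0.005],
    [0.0023,-0.0021,0.001,0,0,0,0.005],
    [0.0034,-0.0033,0.001,0,0,0,0.005],
    [0.0046,-0.0044,0.001,0,0,0,0.005],
    [0.0056,-0.0056,0.001,0,0,0,0.005],
  ],
)

```text
time_s: 15.8
eef_pos: [0.5466, 0.0414, 0.2047]
eef_rot: [0.004, 0.661, 0.75, 0.001]
wrist_force: [8.6, -4.7, -5.3]
opening: 0.205
```

Request:
arm_command(
  series=[
    [0.001,-0.0012,0,0,0,0,0.005],
    [0.0021,-0.0023,0,0,0,0,0.005],
    [0.0031,-0.0034,0,0,0,0,0.005],
    [0.0042,-0.0044,0,0,0,0,0.005],
    [0.0053,-0.0054,0,0,0,0,0.005],
  ],
)

```text
time_s: 16.3
eef_pos: [0.5404, 0.0456, 0.2047]
eef_rot: [0.004, 0.661, 0.75, 0.001]
wrist_force: [6.9, -7.5, -2.8]
opening: 0.199
```

```bash
python3 -c "
from h import *
st(1)"
```

```text
t 16.35 hd -129.25 r 53.45 z 204.7 op 0.205 Ft,Fr,Fz [ 9.84  1.13 -3.35] [10.1  9.6]
```

Request:
arm_command(
  series=[
    [0.0012,-0.001,0,0,0,0,0.005],
    [0.0024,-0.002,0,0,0,0,0.005],
    [0.0035,-0.0029,0,0,0,0,0.005],
    [0.0047,-0.0038,0,0,0,0,0.005],
    [0.0059,-0.0046,0,0,0,0,0.005],
  ],
)

```text
time_s: 16.85
eef_pos: [0.5347, 0.0505, 0.2047]
eef_rot: [0.004, 0.661, 0.75, 0.0]
wrist_force: [5.3, -8.6, -2.0]
opening: 0.196
```

```bash
python3 -c "
from h import *
st(1)"
```

```text
t 16.90 hd -137.26 r 53.66 z 204.7 op 0.197 Ft,Fr,Fz [ 9.76  2.24 -2.1 ] [9.9 9.6]
```

Request:
arm_command(
  series=[
    [0.0013,-0.0008,0,0,0,0,0.005],
    [0.0025,-0.0016,0,0,0,0,0.005],
    [0.0038,-0.0023,0,0,0,0,0.005],
    [0.0052,-0.003,0,0,0,0,0.005],
    [0.0065,-0.0037,0,0,0,0,0.005],
  ],
)

```text
time_s: 17.4
eef_pos: [0.5299, 0.0562, 0.2046]
eef_rot: [0.004, 0.661, 0.75, -0.0]
wrist_force: [3.7, -10.5, -0.2]
opening: 0.198
```

```bash
python3 -c "
from h import *
st(1)"
```

```text
t 17.45 hd -145.29 r 53.88 z 204.7 op 0.198 Ft,Fr,Fz [10.16  3.1  -0.04] [10.8  9.6]
```

Request:
arm_command(
  series=[
    [0.0007,-0.0003,0,0,0,0,0.005],
    [0.0014,-0.0006,0,0,0,0,0.005],
    [0.002,-0.001,0,0,0,0,0.005],
    [0.0027,-0.0013,0,0,0,0,0.005],
    [0.0034,-0.0016,0,0,0,0,0.005],
  ],
)

```text
time_s: 17.95
eef_pos: [0.5277, 0.0594, 0.2047]
eef_rot: [0.004, 0.661, 0.75, -0.0]
wrist_force: [1.8, -10.8, -0.5]
opening: 0.2
```

```bash
python3 -c "
from h import *
st(1)"
```

```text
t 18.00 hd -149.20 r 54.03 z 204.6 op 0.202 Ft,Fr,Fz [10.09  4.28  0.12] [10.2 10. ]
```

Request:
arm_command(
  series=[
    [0.0007,-0.0003,0,0,0,0,0.005],
    [0.0014,-0.0005,0,0,0,0,0.005],
    [0.0021,-0.0008,0,0,0,0,0.005],
    [0.0028,-0.0011,0,0,0,0,0.005],
    [0.0035,-0.0014,0,0,0,0,0.005],
  ],
)

```text
time_s: 18.5
eef_pos: [0.5257, 0.0626, 0.2047]
eef_rot: [0.004, 0.661, 0.75, -0.001]
wrist_force: [1.2, -10.5, 2.3]
opening: 0.2
```

```bash
python3 -c "
from h import *
st(1)"
```

```text
t 18.55 hd -153.27 r 54.21 z 204.6 op 0.202 Ft,Fr,Fz [9.42 3.85 1.91] [9.9 8.9]
```

Request:
arm_command(
  series=[
    [0.0007,-0.0002,0,0,0,0,0.005],
    [0.0014,-0.0004,0,0,0,0,0.005],
    [0.0021,-0.0007,0,0,0,0,0.005],
    [0.0029,-0.0009,0,0,0,0,0.005],
    [0.0036,-0.0011,0,0,0,0,0.005],
  ],
)

```text
time_s: 19.05
eef_pos: [0.5239, 0.0661, 0.2046]
eef_rot: [0.003, 0.661, 0.751, -0.001]
wrist_force: [0.7, -11.6, 2.5]
opening: 0.203
```

```bash
python3 -c "
from h import *
st(1)"
```

```text
t 19.10 hd -157.34 r 54.33 z 204.6 op 0.200 Ft,Fr,Fz [10.42  4.14  2.38] [11.   9.9]
```

Request:
arm_command(
  series=[
    [0.0007,-0.0002,0,0,0,0,0.005],
    [0.0015,-0.0004,0,0,0,0,0.005],
    [0.0022,-0.0005,0,0,0,0,0.005],
    [0.0029,-0.0007,0,0,0,0,0.005],
    [0.0037,-0.0009,0,0,0,0,0.005],
  ],
)

```text
time_s: 19.6
eef_pos: [0.5226, 0.0691, 0.2046]
eef_rot: [0.004, 0.661, 0.751, -0.001]
wrist_force: [0.5, -14.4, 2.3]
opening: 0.197
```

```bash
python3 -c "
from h import *
st(1)"
```

```text
t 19.65 hd -160.79 r 54.42 z 204.6 op 0.199 Ft,Fr,Fz [13.    3.92  2.34] [13.7 12.3]
```

The push force rose from about 10.1 to 13.4 N between headings -157.4 and -160.8, which is the expected 3 N step. Contact is at about -159.3 (±1.7), so the target is about -189.3.

Request:
arm_command(
  series=[
    [0.0013,-0.0002,0,0,0,0,0.005],
    [0.0026,-0.0004,0,0,0,0,0.005],
    [0.0039,-0.0006,0,0,0,0,0.005],
    [0.0052,-0.0008,0,0,0,0,0.005],
    [0.0065,-0.0009,0,0,0,0,0.005],
  ],
)

```text
time_s: 20.15
eef_pos: [0.5206, 0.0753, 0.2046]
eef_rot: [0.004, 0.661, 0.751, -0.002]
wrist_force: [-2.5, -15.5, 3.2]
opening: 0.197
```

```bash
python3 -c "
from h import *
st(1)"
```

```text
t 20.20 hd -167.70 r 54.70 z 204.6 op 0.201 Ft,Fr,Fz [13.92  4.96  3.48] [14.6 13.3]
```

Request:
arm_command(
  series=[
    [0.0013,0,0,0,0,0,0.005],
    [0.0026,-0.0001,0,0,0,0,0.005],
    [0.004,-0.0001,0,0,0,0,0.005],
    [0.0053,-0.0001,0,0,0,0,0.005],
    [0.0066,-0.0002,0,0,0,0,0.005],
  ],
)

```text
time_s: 20.7
eef_pos: [0.5193, 0.0817, 0.2046]
eef_rot: [0.003, 0.661, 0.751, -0.002]
wrist_force: [-3.4, -15.4, 5.5]
opening: 0.204
```

```bash
python3 -c "
from h import *
st(1)"
```

```text
t 20.75 hd -174.59 r 54.97 z 204.6 op 0.203 Ft,Fr,Fz [14.87  5.07  5.  ] [14.9 14.8]
```

Request:
arm_command(
  series=[
    [0.0013,0.0001,0,0,0,0,0.005],
    [0.0026,0.0003,0,0,0,0,0.005],
    [0.0039,0.0004,0,0,0,0,0.005],
    [0.0053,0.0005,0,0,0,0,0.005],
    [0.0066,0.0006,0,0,0,0,0.005],
  ],
)

```text
time_s: 21.25
eef_pos: [0.5188, 0.0884, 0.2046]
eef_rot: [0.003, 0.661, 0.751, -0.002]
wrist_force: [-4.9, -15.7, 6.4]
opening: 0.204
```

```bash
python3 -c "
from h import *
st(1)"
```

```text
t 21.30 hd -181.46 r 55.26 z 204.6 op 0.204 Ft,Fr,Fz [15.99  4.7   6.53] [15.8 16.1]
```

```bash
python3 -c "
from h import *
from scipy.optimize import least_squares as L
P=np.array([(.62514,.06941),(.6145,.0523),(.5962,.0389),(.5742,.0340),(.55185,.03849),(.5404,.0456),(.5347,.0505),(.5299,.0562),(.5257,.0626),(.5239,.0661),(.5226,.0691),(.5206,.0753),(.5193,.0817),(.5188,.0884)])
s=L(lambda x:np.hypot(*(P-x[:2]).T)-x[2],[.574,.087,.055]).x;print(s,(np.hypot(*(P-s[:2]).T)-s[2])*1e3)
d=P-s[:2];print(np.degrees(np.unwrap(np.arctan2(d[:,1],d[:,0]))))
e=ctrl.get_obs()['eef_pos'][:2]-s[:2];print(np.degrees(np.arctan2(e[1],e[0]))-360)"
```

```text
[0.57379849 0.08905365 0.05494098] [ 0.03013448 -0.10081617 -0.01178692  0.11413547  0.18087797 -0.13514795
 -0.0312697  -0.10996492 -0.04780335 -0.01621445  0.0083972   0.00665662
  0.05140252  0.06139922]
[ -20.93722987  -42.08218336  -65.93171214  -89.58214914 -113.46453315
 -127.54589494 -135.40200734 -143.18880384 -151.18968328 -155.29724486
 -158.70758589 -165.50445805 -172.31531756 -179.31907922]
-539.4325928569967
```

The circle fit residual is under 0.2 mm. The refined contact is about -157.8, so the target is about -187.7 and 8.3° remain.

Request:
arm_command(
  series=[
    [0.002,0.0003,0,0,0,0,0.005],
    [0.004,0.0006,0,0,0,0,0.005],
    [0.006,0.001,0,0,0,0,0.005],
    [0.008,0.0015,0,0,0,0,0.005],
    [0.008,0.0015,0,0,0,0,0.005],
  ],
)

```text
time_s: 21.8
eef_pos: [0.5192, 0.0967, 0.2046]
eef_rot: [0.003, 0.661, 0.751, -0.002]
wrist_force: [-5.7, -14.1, 7.5]
opening: 0.201
```

```bash
sed -i 's/^C=.*/C=np.array([.5738,.08905])/' h.py; python3 -c "
from h import *
st(1);print(ctrl.get_obs()['wrist_force'])"
```

```text
t 21.85 hd -187.99 r 55.19 z 204.5 op 0.200 Ft,Fr,Fz [14.95  3.33  7.76] [14.7 15.2]
[ -5.05689784 -14.62081288   8.0299113 ]
```

Request:
arm_command(
  series=[
    [-0.001,-0.0004,-0.0008,0,0,0,0.005],
    [-0.002,-0.0008,-0.0015,0,0,0,0.005],
    [-0.0026,-0.0009,-0.0015,0,0,0,0.005],
    [-0.0026,-0.0009,-0.0015,0,0,0,0.005],
    [-0.0026,-0.0009,-0.0015,0,0,0,0.005],
  ],
)

```text
time_s: 22.35
eef_pos: [0.5189, 0.0961, 0.2048]
eef_rot: [0.002, 0.661, 0.751, -0.0]
wrist_force: [4.1, -5.2, -5.8]
opening: 0.206
```

```bash
python3 -c "
from h import *
st(1);print(ctrl.get_obs()['wrist_force'])"
```

```text
t 22.40 hd -187.36 r 55.36 z 204.7 op 0.203 Ft,Fr,Fz [ 4.51 -4.76 -6.2 ] [4.6 4.4]
[ 4.19010286 -4.9713173  -6.62390308]
```

Request:
arm_command(
  series=[
    [-0.0006,0.0005,0.001,0,0,0,0.01],
    [-0.0006,0.0005,0.001,0,0,0,0.03],
    [-0.0006,0.0005,0.001,0,0,0,0.045],
    [-0.0006,0.0005,0.001,0,0,0,0.045],
    [-0.0006,0.0005,0.001,0,0,0,0.045],
  ],
)

```text
time_s: 22.9
eef_pos: [0.5189, 0.0966, 0.2037]
eef_rot: [0.001, 0.661, 0.751, 0.0]
wrist_force: [-0.2, -0.5, -0.4]
opening: 0.529
```

Request:
arm_command(
  series=[
    [0,0,-0.015,0,0,0,0.045],
    [0,0,-0.045,0,0,0,0.045],
    [0,0,-0.08,0,0,0,0.045],
    [-0.03,0,-0.11,0,0,0,0.045],
    [-0.07,0,-0.13,0,0,0,0.045],
  ],
)

```text
time_s: 23.4
eef_pos: [0.5281, 0.0277, 0.3365]
eef_rot: [0.002, 0.66, 0.752, 0.001]
wrist_force: [0.3, -0.2, 0.4]
opening: 0.523
```

Request:
arm_command(
  series=[
    [-0.04,0.02,0,0,0,0,0.045],
    [-0.08,0.04,0,0,0,0,0.045],
    [-0.1,0.05,0,0,0,0,0.045],
    [-0.1,0.05,0,0,0,0,0.045],
    [-0.1,0.05,0,0,0,0,0.045],
  ],
)

```text
time_s: 23.9
eef_pos: [0.5897, -0.0659, 0.3333]
eef_rot: [-0.0, 0.661, 0.75, -0.0]
wrist_force: [-0.8, 1.0, 0.3]
opening: 0.529
```

```bash
python3 - <<'E'
from h import *
np.set_printoptions(precision=4,suppress=True)
o=ctrl.get_obs();print(o["time_s"],o["eef_pos"],o["wrist_force"])
m=camera_model("wrist");p,d=camera("wrist");np.savez("pics/w6",p=p,d=d,pos=m["position"],att=m["attitude"])
print(proj(m,np.r_[grip(-187.4),.166]),proj(m,np.r_[grip(-187.4-180,.0765),.105]),proj(m,[.5738,.089,.12]))
save("w6",p)
E
```

```text
23.9 [ 0.5897 -0.0659  0.3333] [-0.7621  0.993   0.296 ]
[[233.996  -37.7872]] [[421.8997  54.885 ]] [[325.7348  19.4677]]
```

View pics/w6.png

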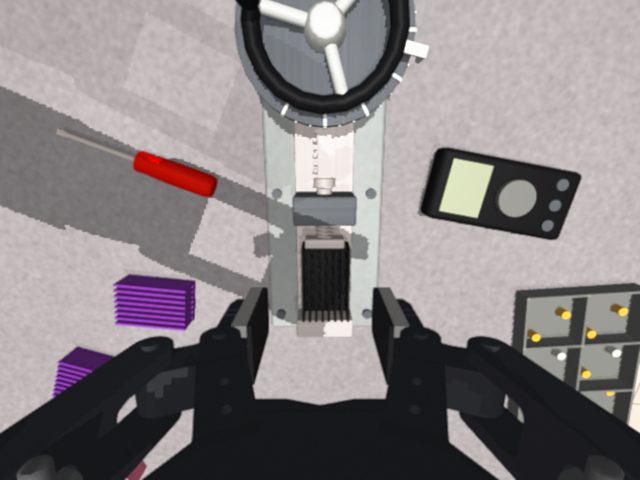

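The pad is flat against the sink, which is still square at the fence, and the pointer has come round to the far side at (415,49). As a check on the force reading, I'll measure how far the pad has been pushed back relative to the jaw, before and after.

```bash
python3 - <<'E'
from h import *
np.set_printoptions(precision=1,suppress=True,linewidth=200)
for n in("w5","w6"):
    z=np.load(f"pics/{n}.npz");d=z["d"];m=dict(camera_model("wrist"),position=z["pos"],attitude=z["att"])
    v,u=np.mgrid[100:300,300:350];_,r=ray(m,np.c_[u.ravel(),v.ravel()]);P=np.array(z["pos"])+r*d[v,u].ravel()[:,None]
    q=P[:,:2]-np.array([.5738,.0882]);Y=np.array([-.128,.992]);X=np.array([.992,.128]);y=q@Y*1000;x=q@X*1000;h=P[:,2]*1000
    k=(abs(x)<18)&(d[v,u].ravel()>0)
    jaw=y[k&(h>74)&(h<82)&(y<-60)];s=k&(abs(x)>8)&(h>59.5)&(h<65.5)&(y<jaw.min()-12)&(y>-183);pad=y[s]
    print(n,"jaw front",np.percentile(jaw,[0.5,2]),"pad y",np.percentile(pad,[1,3,50,97,99]),"pad h",np.median(h[s]))
z=np.load("pics/w6.npz");m=dict(camera_model("wrist"),position=z["pos"],attitude=z["att"])
w=plane(m,[(325,27)],.12)[0,:2];pp=plane(m,[(418,50)],.108)[0,:2]
e=pp-w;print("hub",w,"pointer heading",np.degrees(np.arctan2(e[1],e[0])),np.linalg.norm(e))
E
```

```text
w5 jaw front [-99.6 -99.5] pad y [-136.6 -136.5 -131.5 -127.4 -127.3] pad h 63.281482539886326
w6 jaw front [-157.5 -157.2] pad y [-182.9 -182.8 -178.  -174.4 -174.3] pad h 63.4235149162902
hub [0.6 0.1] pointer heading -2.399421919688345 0.07154757250129488
```

Between the two pictures the jaw moved 57.9 mm and the pad 47.0 mm. The spring is therefore compressed 10.9 mm, or about 31° past contact, which agrees with the force reading.

```bash
python3 -c "
from h import *
print(ctrl.get_obs()['time_s'],ctrl.hand_in())"
```

```text
the job is handed in; nothing more can be done
23.95 None
```

I clamped the larger black heat sink in the jig, turned the wheel 30° past pad contact, let go and handed the job in at 24 s. The hand-in gives no verdict.

- **Seating:** I pushed the sink against the fence until I felt it (about 24 N) and released it. A close look before clamping showed it flat on the bed and centred to about 1 mm. The last picture shows it still square at the fence with the pad flat against it.
- **Feeling the contact:** the push on the grip rose from about 10 to 13 N between grip headings -155.3° and -158.7°. I took contact as -157.8°, turned to about -188° and eased off before opening. The grip read -187.4° just before release, so 29.6° past contact.
- **Check on the amount:** from pictures before and after, the jaw moved 57.9 mm and the pad 47.0 mm. That is 10.9 mm of spring compression, or about 31° (30° would be 10.5 mm).
- **What disagreed:**
  - The starting gap I measured from the picture (about 50 mm) put contact 6–8° later than the force did. I trusted the force, and the compression check supports it.
  - When I set the sink down, the tool touched about 4–5 mm higher than I had worked out. The depth check afterwards showed the sink flat at the right height.
  - I did not count the drum's scale marks. My rough reading of the pointer's heading from the last picture was about -2°, against -7° from the grip position; I took the grip position as the better figure.

I saw no sign that the other things on the bench were touched, but I did not check them separately.

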